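Put the tool rack back together and rack the bench scraper

ROBOT

A 6-joint arm with a two-finger parallel gripper is mounted at the origin on the work surface. World frame = base frame: x ahead of the robot, y to its left, z up, the work surface at z = 0. Lengths are in mm, angles in rad, forces in N, time in s.
With the tool pointing down it reaches from about 350 to 875 mm from the base axis. Payload 4.2 kg.
Tool frame: the origin (TCP) lies at the very end of the fingers, on their centre line; the grasp point (between the pads) lies 19 mm behind it; z points along the fingers, y is the line along which they close (so a half turn about z gives the same grasp; the last joint's range is limited). The gripper opens to 85 mm and grips with 20 to 120 N. Pads are 22 mm wide; open, the fingers measure 114 mm over their backs; the gripper's body (76 mm by 85 mm) begins 54 mm behind the grasp point. The pads swing forward as they close: fully open they stand 13 mm farther back than shut.
Start: joints at [-1.045, 0.385, 0.008, 0, -1.194, -0.259], TCP at [164.795, -602.861, 231.312] pointing down, gripper open.
Joint ranges: [-3.14, 3.14], [-1.21, 2.06], [-1.07, 1.41], [-3.16, 2.05], [-2.99, -0.16], [-3.1, 3.1]. Speed limits (rad/s): [2.79, 2.79, 3.14, 3.14, 3.14, 3.14].

INTERFACE

Orientations are given as a unit quaternion [x, y, z, w].
In Python, from bench import monitor, get_image, camera_info, job_done gives the robot as it stands.
- The arm moves only by the tool send_rows, never from a script. Its argument "series" is a list of rows, each a list of 3 entries, a list of its own where there are three numbers: the shift along the tool's x, y, z in mm, then the turn, a rotation vector about the tool's x, y, z in rad, then the finger opening in mm, from 0 to 85.4. A call has 1 to 8 rows; each row shifts and turns the commanded pose from where the row before left it, along the tool's axes as they then stand; what a row does not reach is not made up. A row lasts 1/10 s, in which the tool goes at most 50 mm and 8.59 degrees, less where a joint would pass 70% of its speed; a pose out of reach is approached as far as the arm can. A call with a gripper value outside its range is refused whole. The fingers move at their own pace and stop on an object; the grip force is fixed at half the most. Time passes only in rows, so rows that do not move let the fingers close. It gives the time, the measured TCP pose, the force, the opening and the grip force at its end, in the units of the state.
- monitor.read_state(): the state, without advancing time (a new reading comes with each control period).
- get_image(name): name is "scene" or "top" or "wrist"; returns the picture (384x512x3 uint8, red, green, blue); there is no depth.
- camera_info(name): a dict with "intrinsics" (3x3 intrinsics, pixels), "R" (3x3) and "t" (3): a world point X has camera coordinates R X + t. Camera axes: x right, y down, z forward; pixel columns grow to the right and rows downward; lengths in mm; the calibration is good to about 2 mm. A picture is of the moment at which its call begins: read the wrist's pose just before it. camera_info takes no time and is no camera call; for the wrist camera it gives the pose at the moment of the call.
- job_done(): hands the job in; it is judged then, once.
The state is a dict: "clock": time; "joints": joint angles; "joint_vel": joint speeds; "joint_efforts": joint torques, N m; "position": TCP position; "ee_rot": TCP orientation; "contact_force": force on the tool from outside, world axes, zero at the start; "wrist_torque": the same for the moment, N m; "gripper_width": finger opening in mm; "grasp_force": force on a finger pad.
Only numpy, scipy, OpenCV 4.12 (cv2) and the standard library are available. Lean on these libraries where they do the work, as an engineer would, in place of code of your own. Each camera call takes 0.05 s, during which the arm holds its last target. There are 200 camera calls.

TASK

The tool rack has been washed: fit the white slotted insert back into the empty steel housing, right side up, until its shoulder sits down on the rim all round. Then take the bench scraper off the wire drainer and slide it blade-down into the long slot of the insert until its handle rests on the block. Lower both in without letting them drop, and leave the other things on the counter where they are.

Things in the scene. Friction and masses are not known exactly. Their poses are not given: they have to be found in the camera images.
- rack: the tool rack's housing, fixed to the counter: an upright open-topped box of brushed steel, 161 mm long (its x) x 53 mm wide (its y) x 110 mm tall, walls 3 mm, opening 155 x 47 mm, empty, on a 190 x 85 x 4 mm foot plate; origin under its centre on the counter, z up
- rack_mouth (a point): centre of the housing's opening, level with the rim, 110 mm above the counter; axes as the rack's
- insert: loose white plastic block, 0.45 kg, right side up on the counter: plug body 150 (x) x 42 (y) x 40 mm tall, its lowest 5 mm stepped in 2 mm all round, under a top flange 166 x 58 x 24 mm; 64 mm tall in all. Slotted through: one long slot on the -y side, two short knife slots (56 x 4 mm, end to end at y = +11 mm) that stay empty. Grip across the 58 mm flange. Origin: centre of underside, z up
- insert_shoulder (a point): centre of the flange's underside, 40 mm above the insert's origin. The plug body fits the housing's opening with 2.5 mm clear on each side, either way round; when home the flange lies on the rim and this point is at rack_mouth (insert's origin 70 mm above the counter)
- insert_slot (a point): centre of the long slot's mouth on the insert's top face, 64 mm above its origin and 7 mm to its -y side; slot 130 mm long (x) x 8 mm wide (y), with a 2 mm lead-in bevel; it goes right through and the housing is empty below. Axes as the insert's
- scraper: bench scraper, 0.24 kg: black handle bar 130 mm long (its x) x 30 wide (y) x 30 tall, flat steel blade 120 mm long x 2.5 mm thick reaching 90 mm below it in its xz plane. Hangs blade-down in the drainer, handle's flat underside on two wires. Origin: centre of the handle's underside (105 mm up at the start), z up. Either way round is right. Racked, its origin lies at insert_slot
- scraper_edge (a point): middle of the blade's lower edge, 90 mm below the scraper's origin
- drainer: dark wire rack fixed to the counter, 115 mm (x) x 180 mm (y), with three pairs of upright hoops running along x at y = -55, 0 and +55 mm, tops 105 mm above the counter, wires 5 mm thick and 18 mm apart in a pair. The scraper hangs in the pair at y = -55 mm, a wooden board stands in the one at +55 mm; origin under its centre, z up
- pitcher: stainless milk pitcher, 84 mm across, 105 mm tall, with a side handle; origin under its centre; leave it alone
- tamper: steel coffee tamper, 58 mm across, 86 mm tall; origin under its centre; leave it alone
- jar: closed amber glass jar with a steel lid, 84 mm across, 130 mm tall; origin under its centre; leave it alone
- spray: trigger spray bottle, 72 mm across, 195 mm tall; origin under its centre; leave it alone
- cups: upside-down stack of paper cups, 82 mm across, 155 mm tall; origin under its centre; leave it alone
- mug: white ceramic mug, 82 mm across, 90 mm tall; origin under its centre; leave it alone
- board: small wooden serving board, 100 x 11 x 140 mm tall, standing on edge in the drainer in the hoop pair at drainer y = +55 mm (top about 149 mm above the counter); origin at the middle of its lower edge; leave it alone
Mind the look-alikes: they are no part of the job. Leave any red or turquoise look-alike of the insert alone. Leave any turquoise look-alike of the scraper alone.

How it is judged (in metres and radians):
On the way, in this order (a step that is already met when the one before it is completed fails the run):
1. the insert is fully home in the housing (z of insert_shoulder in the frame of rack_mouth between -0.004 and 0.0035 m and horizontal distance between insert_shoulder and rack_mouth below 0.006 m and angle between the x axis of insert and the x axis of rack, either way round below 0.08 rad and angle between insert's own z axis and vertical below 0.05 rad), for 0.2 s.
2. the scraper is fully home in the insert's long slot (all of step 1 and z of scraper in the frame of insert_slot between -0.004 and 0.004 m and y of scraper in the frame of insert_slot between -0.006 and 0.006 m and x of scraper in the frame of insert_slot between -0.009 and 0.009 m and angle between the x axis of scraper and the x axis of insert, either way round below 0.08 rad and angle between scraper's own z axis and vertical below 0.08 rad), for 0.2 s.
At the end, for the whole second after the job is handed in: Insert upright, shoulder on the rim (3.5 mm in height, 6 mm off centre, 0.08 rad); scraper blade-down in its long slot, handle underside on the insert's top (4 mm in height, 6 mm across, 9 mm along, 0.08 rad turn or tilt); both at rest (all of step 2 and linear speed of each of insert, scraper below 0.02 m/s); the robot touches nothing.
It fails at once if the insert falls freely (over 0.5 m/s out of the fingers, a drop of about 13 mm) (contact force between the fingers and insert below 0.05 N and linear speed of insert above 0.5 m/s).
It fails at once if the scraper falls freely (over 0.5 m/s out of the fingers, a drop of about 13 mm) (contact force between the fingers and scraper below 0.05 N and linear speed of scraper above 0.5 m/s).
It fails at once if another thing on the counter is moved by more than 30 mm (distance of any of pitcher, tamper, jar, spray, cups, mug, board from where it was at the start of the episode above 0.03 m).
It also fails if it takes over 72 s, if anything falls off the work surface, if the arm or the gripper's body presses on something with over 40 N, if the wrist force passes 120 N, or if a joint passes its speed limit or range.

## Working session

There is one attempt and no reset: what is moved stays moved. The work goes in short steps, Python scripts to look and compute and a tool call to move; the robot and the scene stay as the last step left them, time stands still between calls to the robot, and variables do not carry over. Pictures are saved under pics/ and viewed, at most 13 in all, crops included, and the job is handed in when it is done.

Besides the shell and the picture viewer there is one more tool, called after "Call:" as name(argument=value, ...), one argument or row to a line, values as JSON. send_rows: Moves the arm, as the interface text tells. Its arguments: {"type":"object","properties":{"series":{"type":"array"}},"required":["series"]}

```bash
mkdir -p pics; ls; python3 - <<'E'
from bench import monitor,get_image,camera_info
import cv2,numpy as np
s=monitor.read_state();print(s)
ims=[get_image(n) for n in("scene","top","wrist")]
for n,i in zip(("scene","top","wrist"),ims):
    cv2.imwrite(f"pics/{n}0.png",i[:,:,::-1]);c=camera_info(n);print(n,np.round(c['intrinsics'],1).tolist(),np.round(c['R'],4).tolist(),np.round(c['t'],1).tolist())
E
```

```text
pics
{'clock': 0.0, 'joints': array([-1.04543694e+00,  3.85575265e-01,  6.61809550e-03, -5.06905139e-04,
       -1.19398654e+00, -2.58582422e-01]), 'joint_vel': array([ 0.00100911, -0.0005691 , -0.00109901, -0.00195634,  0.00050145,
        0.00063051]), 'joint_efforts': array([-8.11668360e-05, -3.92288697e+01,  1.88401830e+01,  4.18627962e+00,
       -4.67803708e-03,  1.70194517e-05]), 'position': array([ 164.6208704 , -602.32492228,  230.20608569]), 'ee_rot': array([-1.32900520e-01,  9.91128772e-01,  1.08225049e-03, -1.92456555e-04]), 'contact_force': array([ 0.08374764, -0.7115275 ,  0.84405177]), 'wrist_torque': array([ 0.00952267, -0.03697793, -0.01341933]), 'grasp_force': 0.0, 'gripper_width': 85.11444766949073}
scene [[465.4, 0.0, 252.5], [0.0, 465.4, 191.5], [0.0, 0.0, 1.0]] [[0.8015, 0.5979, 0.0088], [0.3904, -0.512, -0.7652], [-0.453, 0.6167, -0.6437]] [-385.4, -116.3, 1702.7]
top [[388.2, 0.0, 251.0], [0.0, 388.2, 187.0], [0.0, 0.0, 1.0]] [[0.0089, -0.9999, 0.0079], [-0.9989, -0.0092, -0.045], [0.0451, -0.0075, -0.999]] [-12.1, 490.3, 1303.8]
wrist [[294.3, 0.0, 258.9], [0.0, 294.3, 194.7], [0.0, 0.0, 1.0]] [[-0.2627, 0.9649, 0.0012], [0.9296, 0.2527, 0.2683], [0.2586, 0.0716, -0.9633]] [624.5, -34.5, 377.5]
```

View pics/top0.png

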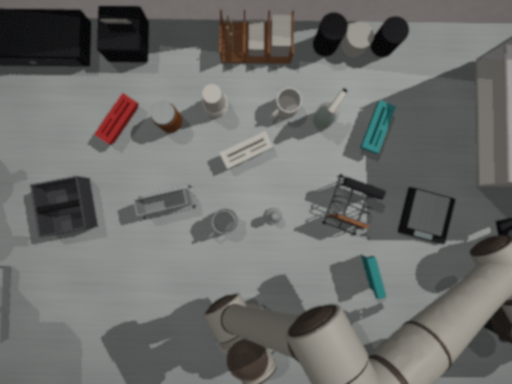

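View pics/scene0.png

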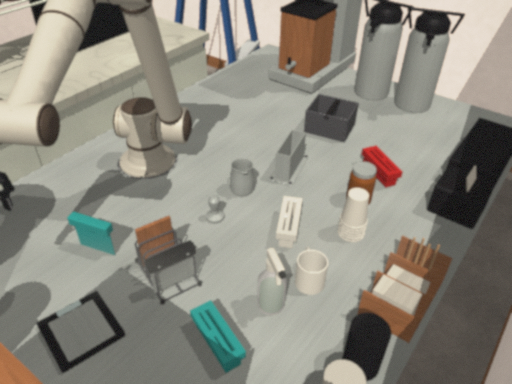

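The top view shows the white insert at (246,149), the housing at (165,202), and the black scraper at (361,187) on the drainer. The red and turquoise look-alikes are elsewhere. Next I'll enlarge those three areas.

```bash
cat > h.py <<'E'
import numpy as np,cv2
from bench import camera_info
def ray(n,uv,z,c=None):
    c=c or camera_info(n);K,R,t=(np.array(c[k],float) for k in("intrinsics","R","t"))
    o=-R.T@t;out=[]
    for p in np.atleast_2d(uv):
        d=R.T@np.linalg.solve(K,[p[0],p[1],1.]);out.append((o+d*(z-o[2])/d[2]))
    return np.array(out)
def proj(n,X,c=None):
    c=c or camera_info(n);p=(np.array(c["R"])@np.atleast_2d(X).T+np.array(c["t"])[:,None]);q=np.array(c["intrinsics"])@p;return (q[:2]/q[2]).T
def rect(n,m,z,c=None,roi=None):
    if roi: mm=np.zeros_like(m);x0,y0,x1,y1=roi;mm[y0:y1,x0:x1]=m[y0:y1,x0:x1];m=mm
    cs=cv2.findContours(m,cv2.RETR_EXTERNAL,cv2.CHAIN_APPROX_NONE)[0];k=max(cs,key=cv2.contourArea).reshape(-1,2)
    W=ray(n,k,z,c)[:,:2].astype(np.float32);r=cv2.minAreaRect(W);b=cv2.boxPoints(r)
    e=max((b[1]-b[0],b[2]-b[1]),key=np.linalg.norm);return np.round(r[0],1),np.round(r[1],1),round(float(np.arctan2(e[1],e[0])),3)
E
python3 - <<'E'
import cv2,numpy as np
from h import *
im=cv2.imread("pics/top0.png");hsv=cv2.cvtColor(im,cv2.COLOR_BGR2HSV)
w=((hsv[:,:,2]>190)&(hsv[:,:,1]<60)).astype(np.uint8)*255
w=cv2.morphologyEx(w,cv2.MORPH_CLOSE,np.ones((5,5)))
print("insert",rect("top",w,64,roi=(215,128,278,172)))
b=((im.max(2)<60)).astype(np.uint8)*255
b=cv2.morphologyEx(b,cv2.MORPH_OPEN,np.ones((4,4)))
print("scraper",rect("top",b,135,roi=(325,170,390,240)))
cr=[cv2.resize(im[y:y+60,x:x+80],None,fx=5,fy=5,interpolation=cv2.INTER_CUBIC) for x,y in((125,172),(210,120),(315,165))]
cr.append(cv2.resize(w[120:180,210:290],(400,300))[:,:,None].repeat(3,2)//2+cv2.resize(b[165:225,315:395],(400,300))[:,:,None].repeat(3,2)//3)
cv2.imwrite("pics/crops.png",np.vstack([np.hstack(cr[:2]),np.hstack(cr[2:])]))
E
```

```text
Traceback (most recent call last):
  File "h.py", line 13, in rect
    cs=cv2.findContours(m,cv2.RETR_EXTERNAL,cv2.CHAIN_APPROX_NONE)[0];k=max(cs,key=cv2.contourArea).reshape(-1,2)
                                                                        ~~~^^^^^^^^^^^^^^^^^^^^^^^^
ValueError: max() iterable argument is empty
```

```bash
python3 - <<'E'
import cv2,numpy as np
from h import *
im=cv2.imread("pics/top0.png");g=im.max(2)
print(g[149,225:270].tolist())
r=g[128:172,215:278];T=cv2.threshold(r,0,255,cv2.THRESH_OTSU)[0];print(T)
w=((g>T)&(im.min(2)>T*0.75)).astype(np.uint8)*255
w=cv2.morphologyEx(w,cv2.MORPH_CLOSE,np.ones((5,5)))
print("insert",rect("top",w,64,roi=(215,128,278,172)))
b=((im.max(2)<60)).astype(np.uint8)*255
b=cv2.morphologyEx(b,cv2.MORPH_OPEN,np.ones((4,4)))
print("scraper",rect("top",b,135,roi=(325,170,390,240)))
cr=[cv2.resize(im[y:y+60,x:x+80],None,fx=5,fy=5,interpolation=cv2.INTER_CUBIC) for x,y in((125,172),(210,120),(315,165))]
cr.append(cv2.resize(w[120:180,210:290],(400,300))[:,:,None].repeat(3,2)//2+cv2.resize(b[165:225,315:395],(400,300))[:,:,None].repeat(3,2)//3)
cv2.imwrite("pics/crops.png",np.vstack([np.hstack(cr[:2]),np.hstack(cr[2:])]))
E
```

```text
[159, 163, 169, 172, 175, 177, 178, 177, 178, 176, 173, 168, 159, 149, 135, 123, 116, 114, 122, 133, 146, 157, 165, 170, 172, 168, 161, 151, 143, 139, 138, 143, 153, 161, 168, 173, 175, 177, 176, 172, 169, 163, 156, 147, 140]
131.0
insert (array([610.4,  10.2]), array([141.2, 202.9]), -1.56)
scraper (array([ 477.6, -355. ]), array([131.4,  39. ]), 1.301)
```

View pics/crops.png

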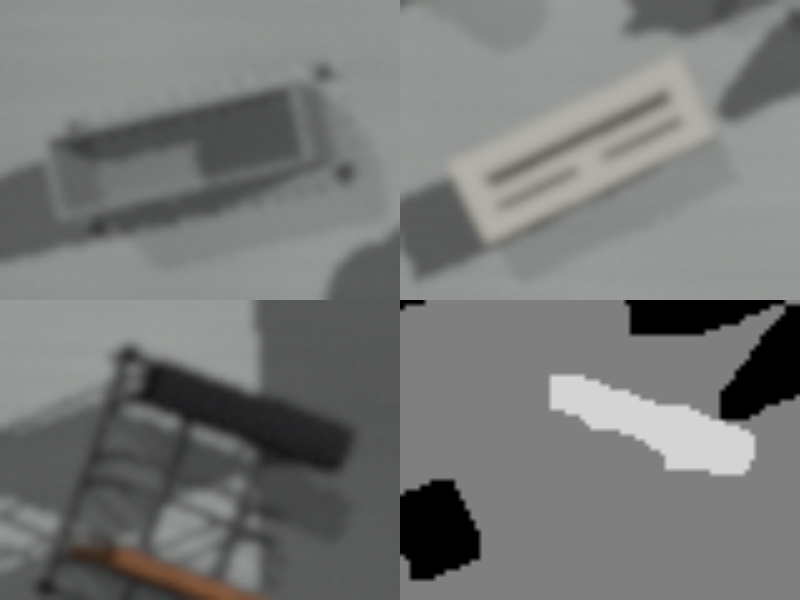

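The crops show the insert clearly, with its long slot on the far side. The rim spans about (50,146)–(307,82) in crop pixels, and the scraper handle runs from (145,360) to (355,430). I'll turn these into rough positions and then refine them with the wrist camera.

```bash
python3 - <<'E'
import numpy as np
from h import *
def f(pts,o,x0,y0,z):
    p=np.array([((u-o[0]+.5)/5-.5+x0,(v-o[1]+.5)/5-.5+y0) for u,v in pts]);W=ray("top",p,z)[:,:2]
    print(np.round(W.mean(0),1),[round(float(np.linalg.norm(W[i]-W[(i+1)%4])),1) for i in range(4)],[round(float(np.arctan2(*(W[(i+1)%4]-W[i])[::-1])),3) for i in range(4)])
f([(450,160),(680,56),(717,132),(485,244)],(400,0),210,120,64)
f([(50,146),(298,80),(308,157),(62,222)],(0,0),125,172,110)
f([(145,360),(355,430),(335,472),(130,398)],(0,300),315,165,135)
E
```

```text
[611.4   9.5] [165.1, 55.5, 168.3, 59.6] [-1.134, -2.684, 2.032, 0.405]
[436.9 275.2] [159.6, 48.6, 158.0, 48.0] [-1.3, -2.996, 1.839, 0.178]
[ 486.1 -350.4] [135.9, 28.8, 133.7, 25.3] [-1.884, 2.693, 1.233, -0.376]
```

Call:
send_rows(
  series=[
    [[-44,18,-5],[0,0,0],85],
    [[-44,18,-5],[0,0,0],85],
    [[-44,18,-5],[0,0,0],85],
    [[-44,18,-5],[0,0,0],85],
    [[-44,18,-5],[0,0,0],85],
    [[-44,18,-5],[0,0,0],85],
    [[-44,18,-5],[0,0,0],85],
    [[-44,18,-5],[0,0,0],85],
  ],
)

```text
clock: 0.95
position: [467.5, -369.6, 271.4]
ee_rot: [-0.133, 0.991, 0.0, -0.0]
contact_force: [-0.0, -0.8, 0.5]
gripper_width: 84.9
grasp_force: 0.0
```

Call:
send_rows(
  series=[
    [[-24,15,0],[0,0,0],85],
    [[0,0,0],[0,0,-0.139],85],
    [[0,0,0],[0,0,-0.139],85],
    [[0,0,0],[0,0,-0.139],85],
    [[0,0,0],[0,0,-0.139],85],
    [[0,0,0],[0,0,-0.139],85],
    [[0,0,0],[0,0,-0.139],85],
    [[0,0,0],[0,0,-0.139],85],
  ],
)

```text
clock: 1.75
position: [485.4, -350.2, 270.8]
ee_rot: [-0.583, 0.812, 0.0, -0.0]
contact_force: [-0.0, -0.7, -0.8]
gripper_width: 84.8
grasp_force: 0.0
```

```bash
cat >> h.py <<'E'
from scipy.spatial.transform import Rotation as Ro
from bench import monitor,get_image
def tool():
    s=monitor.read_state();M=Ro.from_quat(s["ee_rot"]).as_matrix()
    print("t",round(s["clock"],2),"pos",np.round(s["position"],1),"yaw_y",round(float(np.arctan2(M[1,1],M[0,1])),3),"tilt",np.round(M[:2,2],3),"F",np.round(s["contact_force"],1),"w",round(s["gripper_width"],1),"gf",round(s["grasp_force"],1),"j6",round(s["joints"][5],2));return s,M
def togo(p,yaw):
    s,M=tool();d=M.T@(np.array(p)-s["position"]);y=np.arctan2(M[1,1],M[0,1]);print("shift",np.round(d,1),"turn z",round(float((y-yaw+np.pi)%(2*np.pi)-np.pi),3))
def shot(name,fn):
    tool();c=camera_info(name);im=get_image(name)[:,:,::-1].copy();cv2.imwrite("pics/%s.png"%fn,im);np.save("pics/%s.npy"%fn,c,allow_pickle=True);return im,c
E
python3 -c "
from h import *
shot('wrist','w1')"
```

```text
t 1.75 pos [ 485.4 -350.2  270.8] yaw_y 2.816 tilt [-0.001  0.001] F [-0.  -0.7 -0.8] w 84.8 gf 0.0 j6 0.03
```

View pics/w1.png

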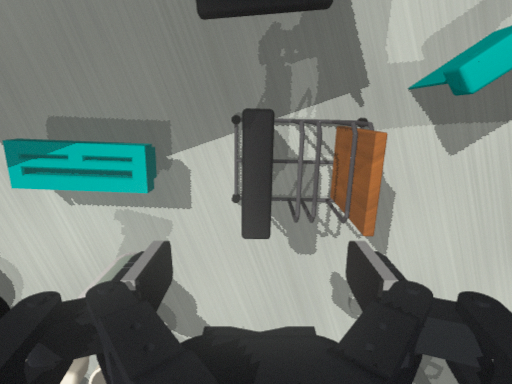

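The wrist view shows the handle at about u 243–274, v 108–239, the board to its right and the turquoise look-alike to its left. Now to measure the handle.

```bash
python3 - <<'E'
from h import *
im=cv2.imread("pics/w1.png");c=np.load("pics/w1.npy",allow_pickle=True).item()
m=((im.max(2)<58)).astype(np.uint8)*255
m=cv2.morphologyEx(m,cv2.MORPH_OPEN,np.ones((13,13)))
print(rect("wrist",m,135,c,(225,90,295,255)))
ys,xs=np.nonzero(m[90:255,225:295]);print(xs.min()+225,xs.max()+225,ys.min()+90,ys.max()+90, im[170,235:285].max(1).tolist())
togo([470,270,270],3.41)
E
```

```text
(array([ 460.5, -404.4]), array([23.2, 14.7]), 1.243)
257 273 110 136 [103, 96, 86, 98, 123, 165, 144, 83, 56, 61, 61, 61, 61, 63, 58, 61, 63, 61, 60, 58, 59, 59, 57, 56, 57, 57, 57, 55, 56, 54, 56, 57, 55, 55, 48, 47, 47, 70, 95, 103, 102, 103, 106, 103, 105, 106, 119, 119, 120, 124]
t 1.8 pos [ 485.4 -350.2  270.9] yaw_y 2.82 tilt [-0.001  0.001] F [ 0.2  0.3 -0.4] w 85.1 gf 0.0 j6 0.03
shift [-583.5  210.7    1.2] turn z -0.59
```

```bash
python3 - <<'E'
from h import *
im=cv2.imread("pics/w1.png");c=np.load("pics/w1.npy",allow_pickle=True).item()
m=((im.max(2)<78)).astype(np.uint8)*255
m=cv2.morphologyEx(m,cv2.MORPH_OPEN,np.ones((13,13)))
print(rect("wrist",m,135,c,(225,90,295,255)))
togo([437,275,270],3.41)
E
```

```text
(array([ 483.8, -358.7]), array([126.7,  29. ]), 1.229)
t 1.8 pos [ 485.4 -350.2  270.9] yaw_y 2.82 tilt [-0.001  0.001] F [ 0.2  0.3 -0.4] w 85.1 gf 0.0 j6 0.03
shift [-577.8  243.6    1.2] turn z -0.59
```

Call:
send_rows(
  series=[
    [[-44,19,0],[0,0,0],85],
    [[-44,19,0],[0,0,0],85],
    [[-44,19,0],[0,0,0],85],
    [[-44,19,0],[0,0,0],85],
    [[-44,19,0],[0,0,0],85],
    [[-44,19,0],[0,0,0],85],
    [[-44,19,0],[0,0,0],85],
    [[-44,19,0],[0,0,0],85],
  ],
)

```text
clock: 2.6
position: [455.5, 33.7, 271.4]
ee_rot: [-0.58, 0.815, -0.0, 0.0]
contact_force: [0.7, -0.8, -0.3]
gripper_width: 84.7
grasp_force: 0.0
```

Call:
send_rows(
  series=[
    [[-45,18,0],[0,0,0],85],
    [[-45,18,0],[0,0,0],85],
    [[-45,18,0],[0,0,0],85],
    [[-45,18,0],[0,0,0],85],
    [[-45,19,0],[0,0,-0.148],85],
    [[0,0,0],[0,0,-0.148],85],
    [[0,0,0],[0,0,-0.148],85],
    [[0,0,0],[0,0,-0.148],85],
  ],
)

```text
clock: 3.4
position: [442.9, 274.8, 270.8]
ee_rot: [0.795, -0.607, -0.0, 0.001]
contact_force: [-0.8, -0.3, 0.0]
gripper_width: 85.1
grasp_force: 0.0
```

```bash
python3 -c "
from h import *
shot('wrist','w2')
togo([611,9.5,250],3.59)"
```

```text
t 3.4 pos [442.9 274.8 270.8] yaw_y -2.876 tilt [-0.001 -0.001] F [-0.8 -0.3  0. ] w 85.1 gf 0.0 j6 -0.6
t 3.45 pos [443.  274.6 270.9] yaw_y -2.872 tilt [-0.001 -0.001] F [-0.4  0.3  0.1] w 85.3 gf 0.0 j6 -0.6
shift [300.2 -91.5  20.9] turn z -0.179
```

View pics/w2.png

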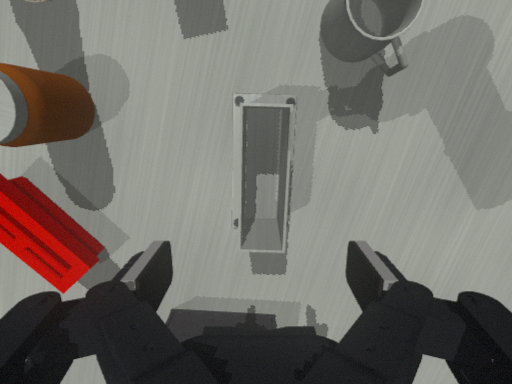

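The wrist view shows the rim roughly between (242,104) and (287,252). I'll zoom in to locate its corners.

```bash
python3 -c "
from h import *
im=cv2.imread('pics/w2.png')
a=cv2.resize(im[92:142,225:305],None,fx=6,fy=6,interpolation=cv2.INTER_NEAREST);b=cv2.resize(im[220:270,225:305],None,fx=6,fy=6,interpolation=cv2.INTER_NEAREST)
cv2.imwrite('pics/w2c.png',np.vstack([a,b]))"
```

```text
(no output)
```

View pics/w2c.png

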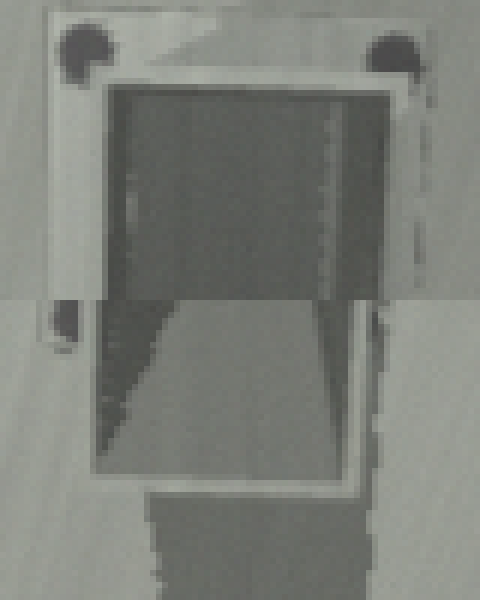

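Call:
send_rows(
  series=[
    [[47,-14,3],[0,0,0],85],
    [[47,-14,3],[0,0,0],85],
    [[47,-14,3],[0,0,0],85],
    [[47,-14,3],[0,0,0],85],
    [[47,-14,3],[0,0,0],85],
    [[47,-14,3],[0,0,0],85],
    [[18,-7,2],[0,0,-0.09],85],
    [[0,0,0],[0,0,-0.089],85],
  ],
)

```text
clock: 4.25
position: [609.5, 5.0, 249.8]
ee_rot: [0.843, -0.538, -0.001, 0.001]
contact_force: [-0.3, 0.6, -0.0]
gripper_width: 84.8
grasp_force: 0.0
```

```bash
python3 -c "
from h import *
shot('wrist','w3')"
```

```text
t 4.25 pos [609.5   5.  249.8] yaw_y -2.707 tilt [-0.002 -0.001] F [-0.3  0.6 -0. ] w 84.8 gf 0.0 j6 0.16
```

View pics/w3.png

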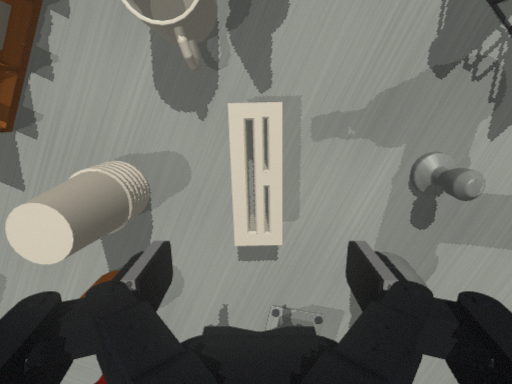

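```bash
python3 - <<'E'
from h import *
c=np.load("pics/w2.npy",allow_pickle=True).item()
for nm,p in(("in",[(242.5,106),(289.3,107),(282.3,249.2),(240.8,248.5)]),("out",[(240,103),(292.7,104),(284.8,252.4),(239.7,251.4)])):
    W=ray("wrist",p,110,c)[:,:2];print(nm,np.round(W.mean(0),1),[round(float(np.linalg.norm(W[i]-W[(i+1)%4])),1) for i in range(4)],[round(float(np.arctan2(*(W[(i+1)%4]-W[i])[::-1])),3) for i in range(4)])
im=cv2.imread("pics/w3.png").astype(int);c=np.load("pics/w3.npy",allow_pickle=True).item()
m=((im[:,:,2]-im[:,:,0]>8)&(im[:,:,2]>150)).astype(np.uint8)*255
m=cv2.morphologyEx(m,cv2.MORPH_CLOSE,np.ones((5,5)))
r=rect("wrist",m,64,c,(215,90,295,260));print("insert",r)
# cross-check with the top camera
t=cv2.imread("pics/top0.png").astype(int);mt=((t[:,:,2]-t[:,:,0]>3)&(t[:,:,2]>125)).astype(np.uint8)*255
mt=cv2.morphologyEx(mt,cv2.MORPH_CLOSE,np.ones((5,5)));print("top",rect("top",mt,64,None,(215,128,278,172)))
togo([*r[0],40],3.59)
E
```

```text
in [436.6 275.7] [46.1, 153.3, 46.7, 153.4] [-2.897, 1.812, 0.246, -1.333]
out [435.9 276. ] [51.8, 160.1, 50.9, 159.8] [-2.895, 1.811, 0.24, -1.325]
insert (array([609.7,   9.4]), array([ 58.9, 166.7]), -1.116)
top (array([610.2,  10.9]), array([ 63.4, 170. ]), -1.112)
t 4.3 pos [608.9   6.  250.2] yaw_y -2.703 tilt [-0.002 -0.   ] F [-0.2  0.4 -0.4] w 84.8 gf 0.0 j6 0.16
shift [ -2.6  -2.5 210.2] turn z -0.01
```

Call:
send_rows(
  series=[
    [[-2.6,-2.5,45],[0,0,-0.018],85],
    [[0,0,45],[0,0,0],85],
    [[0,0,45],[0,0,0],85],
    [[0,0,40],[0,0,0],85],
    [[0,0,25],[0,0,0],85],
    [[0,0,15],[0,0,0],85],
    [[0,0,0],[0,0,0],85],
    [[0,0,0],[0,0,0],85],
  ],
)

```text
clock: 5.1
position: [610.1, 11.6, 36.7]
ee_rot: [0.849, -0.529, 0.0, -0.0]
contact_force: [0.4, 0.6, 0.5]
gripper_width: 85.3
grasp_force: 0.0
```

```bash
python3 -c "
from h import *
togo([609.8,9.6,35],-2.685)"
```

```text
t 5.1 pos [610.1  11.6  36.7] yaw_y -2.685 tilt [ 0. -0.] F [0.4 0.6 0.5] w 85.3 gf 0.0 j6 0.17
shift [1.7 1.2 1.7] turn z -0.0
```

Call:
send_rows(
  series=[
    [[1.7,1.2,2],[0,0,0],85],
    [[0,0,0],[0,0,0],70],
    [[0,0,0],[0,0,0],55],
    [[0,0,0],[0,0,0],50],
    [[0,0,0],[0,0,0],50],
    [[0,0,0],[0,0,0],50],
    [[0,0,0],[0,0,0],50],
    [[0,0,0],[0,0,0],50],
  ],
)

```text
clock: 5.9
position: [610.4, 9.5, 35.6]
ee_rot: [0.849, -0.528, 0.001, -0.001]
contact_force: [0.4, 0.8, 6.2]
gripper_width: 57.1
grasp_force: 66.5
```

```bash
python3 -c "
from h import *
tool()"
```

```text
t 5.9 pos [610.4   9.5  35.6] yaw_y -2.684 tilt [0.002 0.   ] F [0.4 0.8 6.2] w 57.1 gf 66.5 j6 0.18
```

Call:
send_rows(
  series=[
    [[0,0,-10],[0,0,0],50],
    [[0,0,-30],[0,0,0],50],
    [[0,0,-40],[0,0,0],50],
    [[0,0,-40],[0,0,0],50],
    [[0,0,-30],[0,0,0],50],
    [[0,0,0],[0,0,0.07],50],
    [[0,0,0],[0,0,0.07],50],
    [[0,0,0],[0,0,0.075],50],
  ],
)

```text
clock: 6.7
position: [607.9, 9.2, 183.2]
ee_rot: [0.786, -0.618, -0.002, 0.001]
contact_force: [-0.6, -0.1, -3.8]
gripper_width: 57.0
grasp_force: 65.8
```

```bash
python3 -c "
from h import *
togo([437,275.6,190],-2.899)
shot('wrist','w4')"
```

```text
t 6.7 pos [607.9   9.2 183.2] yaw_y -2.902 tilt [-0.003  0.   ] F [-0.6 -0.1 -3.8] w 57.0 gf 65.8 j6 -0.04
shift [-299.3  102.9   -6. ] turn z -0.003
t 6.7 pos [607.9   9.2 183.2] yaw_y -2.902 tilt [-0.003  0.   ] F [-0.6 -0.1 -3.8] w 57.0 gf 65.8 j6 -0.04
```

View pics/w4.png

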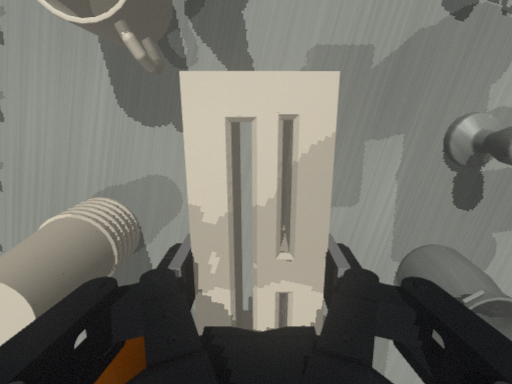

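The insert is held level. Its front edge runs from (180,72) to (339,72), which I can use to check its offset in the grip.

```bash
python3 -c "
from h import *
c=np.load('pics/w4.npy',allow_pickle=True).item()
s,M=tool()
W=ray('wrist',[(180,71.5),(339.5,71.5),(191,240),(332,240)],211.6,c);print(np.round((W-s['position'])@M,1))
togo([437,275.6,190],-2.899)"
```

```text
t 6.75 pos [607.9   9.2 183. ] yaw_y -2.904 tilt [-0.004  0.   ] F [-0.5 -0.1 -4. ] w 57.3 gf 65.8 j6 -0.04
[[ 82.2 -27.6 -28.7]
 [ 82.3  29.5 -28.5]
 [ 16.9 -27.6 -28.7]
 [ 16.9  31.2 -28.5]]
t 6.75 pos [607.9   9.2 183. ] yaw_y -2.904 tilt [-0.004  0.   ] F [-0.5 -0.1 -4. ] w 57.3 gf 65.8 j6 -0.04
shift [-299.1  103.5   -6.2] turn z -0.005
```

Call:
send_rows(
  series=[
    [[-42,14.5,-1],[0,0,0],50],
    [[-42,14.5,-1],[0,0,0],50],
    [[-42,14.5,-1],[0,0,0],50],
    [[-42,14.5,-1],[0,0,0],50],
    [[-42,14.5,-1],[0,0,0],50],
    [[-42,14.5,-1],[0,0,0],50],
    [[-30,10,0],[0,0,0],50],
    [[-17,6,0],[0,0,0],50],
  ],
)

```text
clock: 7.55
position: [435.3, 276.0, 189.6]
ee_rot: [0.789, -0.615, -0.001, 0.001]
contact_force: [0.2, 0.7, -4.7]
gripper_width: 57.0
grasp_force: 65.9
```

Call:
send_rows(
  series=[
    [[0,0,0],[0,0,0],50],
    [[0,0,0],[0,0,0],50],
  ],
)

```text
clock: 7.75
position: [436.8, 274.3, 189.7]
ee_rot: [0.788, -0.616, -0.0, 0.001]
contact_force: [0.8, 0.3, -3.9]
gripper_width: 56.9
grasp_force: 65.8
```

```bash
python3 -c "
from h import *
togo([437,275.6,146],-2.899)"
```

```text
t 7.75 pos [436.8 274.3 189.7] yaw_y -2.897 tilt [-0.002 -0.001] F [ 0.8  0.3 -3.9] w 56.9 gf 65.8 j6 -0.63
shift [-1.2 -0.6 43.7] turn z 0.002
```

Call:
send_rows(
  series=[
    [[-1.2,-1.2,20],[0,0,0],50],
    [[0,0,15],[0,0,0],50],
    [[0,0,5],[0,0,0],50],
    [[0,0,3],[0,0,0],50],
    [[0,0,3],[0,0,0],50],
    [[0,0,3],[0,0,0],50],
    [[0,0,0],[0,0,0],50],
  ],
)

```text
clock: 8.45
position: [438.4, 276.1, 141.3]
ee_rot: [0.788, -0.616, -0.0, 0.0]
contact_force: [-0.2, 0.2, -4.2]
gripper_width: 57.0
grasp_force: 65.7
```

```bash
python3 -c "
from h import *
togo([437,275.6,146],-2.899)"
```

```text
t 8.45 pos [438.4 276.1 141.3] yaw_y -2.899 tilt [-0. -0.] F [-0.2  0.2 -4.2] w 57.0 gf 65.7 j6 -0.63
shift [ 0.1  1.5 -4.7] turn z 0.0
```

Call:
send_rows(
  series=[
    [[0,0.5,2],[0,0,0],50],
    [[0,0,2],[0,0,0],50],
    [[0,0,2],[0,0,0],50],
    [[0,0,1],[0,0,0],50],
    [[0,0,0],[0,0,0],50],
  ],
)

```text
clock: 8.95
position: [437.8, 276.0, 134.1]
ee_rot: [0.788, -0.616, -0.0, 0.0]
contact_force: [-0.5, 0.4, -4.6]
gripper_width: 57.0
grasp_force: 65.7
```

Call:
send_rows(
  series=[
    [[0,0,4],[0,0,0],50],
    [[0,0,4],[0,0,0],50],
    [[0,0,4],[0,0,0],50],
    [[0,0,4],[0,0,0],50],
    [[0,0,4],[0,0,0],50],
    [[0,0,4],[0,0,0],50],
    [[0,0,2],[0,0,0],50],
    [[0,0,0],[0,0,0],50],
  ],
)

```text
clock: 9.75
position: [437.8, 275.9, 107.9]
ee_rot: [0.788, -0.616, -0.0, 0.0]
contact_force: [-0.4, 0.4, -3.9]
gripper_width: 57.1
grasp_force: 65.8
```

Call:
send_rows(
  series=[
    [[0,0,1],[0,0,0],50],
    [[0,0,1],[0,0,0],50],
    [[0,0,0],[0,0,0],50],
    [[0,0,0],[0,0,0],50],
  ],
)

```text
clock: 10.15
position: [437.9, 276.1, 106.4]
ee_rot: [0.788, -0.616, 0.0, -0.0]
contact_force: [0.2, -0.6, -3.1]
gripper_width: 57.2
grasp_force: 65.8
```

Call:
send_rows(
  series=[
    [[0,0,0.7],[0,0,0],50],
    [[0,0,0.7],[0,0,0],50],
    [[0,0,0],[0,0,0],50],
  ],
)

```text
clock: 10.45
position: [438.0, 276.2, 105.6]
ee_rot: [0.788, -0.616, 0.0, -0.0]
contact_force: [-2.6, -0.8, 0.9]
gripper_width: 56.9
grasp_force: 66.4
```

Call:
send_rows(
  series=[
    [[0,0,0.5],[0,0,0],50],
    [[0,0,0],[0,0,0],50],
    [[0,0,0],[0,0,0],60],
    [[0,0,0],[0,0,0],66],
    [[0,0,0],[0,0,0],75],
    [[0,0,0],[0,0,0],80],
    [[0,0,0],[0,0,0],80],
    [[0,0,0],[0,0,0],80],
  ],
)

```text
clock: 11.25
position: [438.0, 276.1, 104.4]
ee_rot: [0.788, -0.616, 0.0, -0.0]
contact_force: [0.4, 0.9, 0.1]
gripper_width: 80.1
grasp_force: 0.0
```

Call:
send_rows(
  series=[
    [[0,0,-10],[0,0,0],80],
    [[0,0,-30],[0,0,0],80],
    [[0,0,-40],[0,0,0],80],
    [[0,0,-40],[0,0,0],80],
    [[0,0,-40],[0,0,0],80],
    [[0,0,-10],[0,0,0],80],
    [[0,0,0],[0,0,0],80],
  ],
)

```text
clock: 11.95
position: [438.5, 276.7, 277.1]
ee_rot: [0.788, -0.616, 0.0, -0.003]
contact_force: [-0.8, -0.4, 0.2]
gripper_width: 80.0
grasp_force: 0.0
```

```bash
python3 -c "
from h import *
im,c=shot('wrist','w5')
s=im.astype(int);m=((s[:,:,2]-s[:,:,0]>8)&(s[:,:,2]>150)).astype(np.uint8)*255
m=cv2.morphologyEx(m,cv2.MORPH_CLOSE,np.ones((5,5)))
print(rect('wrist',m,134,c,(190,60,330,300)))
togo([485.4,-355,271],2.80)"
```

```text
t 11.95 pos [438.5 276.7 277.1] yaw_y -2.899 tilt [0.004 0.004] F [-0.8 -0.4  0.2] w 80.0 gf 0.0 j6 -0.63
(array([439.6, 276.8]), array([ 63.3, 166.6]), -1.33)
t 12.0 pos [437.6 276.  274.8] yaw_y -2.899 tilt [0.    0.001] F [-0.7  0.3 -0.4] w 79.8 gf 0.0 j6 -0.63
shift [624.  105.3   3. ] turn z 0.584
```

View pics/w5.png

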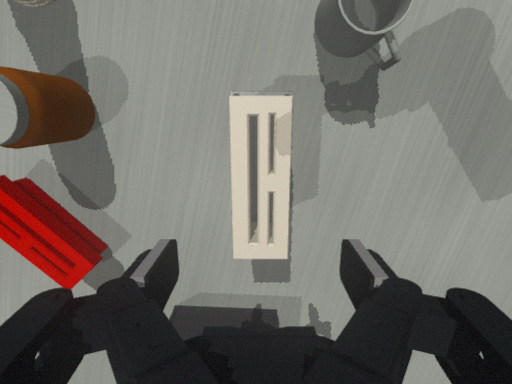

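The insert is seated and square, at −1.33 rad. I'll take one more shot now the arm has settled, to measure the slot.

```bash
python3 -c "
from h import *
im,c=shot('wrist','w6');s,M=tool()
g=cv2.cvtColor(im,cv2.COLOR_BGR2GRAY)
for v in (140,180,220): print(v,g[v,222:300].tolist())
m=(g<135).astype(np.uint8)*255
W=rect('wrist',m,134,c,(240,103,262,255));print(W)
for u in (253,): print(g[85:120,u].tolist(),g[238:268,u].tolist())
"
```

```text
t 12.0 pos [437.6 276.  274.8] yaw_y -2.899 tilt [0.    0.001] F [-0.7  0.3 -0.4] w 79.8 gf 0.0 j6 -0.63
t 12.05 pos [437.2 275.6 273.5] yaw_y -2.899 tilt [-0.002 -0.001] F [ 0.1  0.2 -0.5] w 79.9 gf 0.0 j6 -0.63
140 [143, 144, 145, 144, 147, 148, 175, 198, 203, 202, 204, 203, 205, 205, 205, 201, 203, 204, 202, 202, 204, 203, 206, 174, 152, 128, 103, 98, 91, 94, 89, 93, 93, 124, 165, 183, 197, 201, 203, 204, 202, 204, 202, 203, 174, 153, 128, 100, 92, 100, 129, 151, 162, 172, 173, 174, 174, 173, 173, 173, 174, 172, 174, 175, 175, 174, 173, 152, 134, 133, 133, 134, 134, 134, 133, 135, 134, 133]
180 [153, 148, 148, 149, 150, 152, 151, 178, 196, 202, 202, 203, 204, 202, 203, 202, 202, 201, 201, 203, 203, 203, 202, 186, 164, 143, 118, 94, 92, 91, 89, 89, 91, 104, 159, 183, 196, 200, 202, 200, 201, 201, 201, 201, 201, 201, 199, 201, 201, 201, 201, 200, 201, 198, 201, 200, 201, 198, 199, 200, 199, 202, 198, 199, 198, 200, 153, 97, 89, 116, 131, 132, 132, 131, 131, 130, 129, 130]
220 [149, 151, 151, 153, 153, 155, 154, 153, 168, 193, 200, 200, 201, 201, 203, 202, 203, 200, 201, 200, 201, 199, 202, 200, 174, 153, 123, 97, 88, 83, 84, 86, 87, 97, 156, 183, 196, 200, 201, 200, 198, 200, 199, 186, 162, 130, 97, 90, 98, 143, 172, 188, 197, 198, 199, 200, 200, 199, 197, 197, 197, 198, 200, 199, 199, 143, 102, 104, 106, 139, 151, 152, 149, 148, 148, 147, 148, 149]
(array([445.1, 275.6]), array([  7.8, 125.9]), -1.332)
[145, 146, 143, 144, 145, 146, 140, 162, 163, 160, 161, 182, 202, 204, 203, 205, 204, 205, 204, 203, 205, 203, 204, 204, 202, 206, 203, 202, 203, 176, 140, 124, 101, 95, 95] [151, 150, 152, 152, 152, 152, 200, 211, 208, 201, 200, 201, 198, 200, 199, 202, 200, 199, 197, 198, 198, 198, 144, 108, 105, 103, 103, 102, 104, 104]
```

```bash
python3 -c "
from h import *
c=np.load('pics/w6.npy',allow_pickle=True).item()
s,M=tool()
def w(p): return np.round((ray('wrist',p,134,c)-s['position'])@M,1)[:,:2].tolist()
print('slot L/R',w([(245,180),(257.2,180),(246,220),(257.2,220),(244.9,140),(257,140)]))
print('slot ends',w([(253,113.7),(253,243.5)]))
print('flange',w([(228.9,180),(288,180),(230.1,220),(287,220),(260,95.5),(260,259.6)]))
togo([485,-355,271],2.80)"
```

```text
t 12.05 pos [437.2 275.6 273.5] yaw_y -2.899 tilt [-0.002 -0.001] F [ 0.1  0.2 -0.5] w 79.9 gf 0.0 j6 -0.63
slot L/R [[4.0, -13.8], [4.0, -1.8], [-37.8, -13.4], [-37.8, -1.9], [42.8, -13.4], [42.8, -1.9]]
slot ends [[66.8, -5.6], [-64.0, -6.4]]
flange [[4.0, -29.6], [4.0, 28.4], [-37.8, -29.6], [-37.9, 28.5], [82.8, 0.9], [-82.6, 0.9]]
t 12.05 pos [437.2 275.6 273.5] yaw_y -2.899 tilt [-0.002 -0.001] F [ 0.1  0.2 -0.5] w 79.9 gf 0.0 j6 -0.63
shift [623.6 105.2   2.9] turn z 0.584
```

Call:
send_rows(
  series=[
    [[45,7.5,0],[0,0,0],60],
    [[45,7.5,0],[0,0,0],46],
    [[45,7.5,0],[0,0,0],46],
    [[45,7.5,0],[0,0,0],46],
    [[45,7.5,0],[0,0,0],46],
    [[45,7.5,0],[0,0,0],46],
    [[45,7.5,0],[0,0,0],46],
    [[45,7.5,0],[0,0,0],46],
  ],
)

```text
clock: 12.85
position: [465.1, -89.6, 272.5]
ee_rot: [0.788, -0.616, -0.001, 0.001]
contact_force: [2.0, 0.9, 0.4]
gripper_width: 45.8
grasp_force: 0.0
```

Call:
send_rows(
  series=[
    [[45,7.5,0],[0,0,0],46],
    [[45,7.5,0],[0,0,0],46],
    [[45,7.5,0],[0,0,0],46],
    [[45,7.5,0],[0,0,0],46],
    [[45,7.5,0],[0,0,0.146],46],
    [[38,8,0],[0,0,0.146],46],
    [[0,0,0],[0,0,0.146],46],
    [[0,0,0],[0,0,0.146],46],
  ],
)

```text
clock: 13.65
position: [478.4, -354.8, 271.0]
ee_rot: [-0.573, 0.819, 0.003, -0.001]
contact_force: [-0.1, 0.2, -0.5]
gripper_width: 46.0
grasp_force: 0.0
```

Call:
send_rows(
  series=[
    [[0,0,0],[0,0,0],46],
    [[0,0,0],[0,0,0],46],
  ],
)

```text
clock: 13.85
position: [479.3, -353.5, 272.8]
ee_rot: [-0.578, 0.816, 0.001, -0.001]
contact_force: [-0.1, -0.6, 0.5]
gripper_width: 46.1
grasp_force: 0.0
```

```bash
python3 -c "
from h import *
im,c=shot('wrist','w7');s,M=tool()
m=((im.max(2)<78)).astype(np.uint8)*255
m=cv2.morphologyEx(m,cv2.MORPH_OPEN,np.ones((13,13)))
ys,xs=np.nonzero(m[60:275,225:300]);print(xs.min()+225,xs.max()+225,ys.min()+60,ys.max()+60)
r=rect('wrist',m,135,c,(225,60,300,275));print(r)
togo([483.8,-358.7,140],2.80)"
```

```text
t 13.85 pos [ 479.3 -353.5  272.8] yaw_y 2.804 tilt [-0.003  0.001] F [-0.1 -0.6  0.5] w 46.1 gf 0.0 j6 0.03
t 13.9 pos [ 479.5 -353.4  273.2] yaw_y 2.803 tilt [-0.002  0.001] F [-0.5  0.5  0.2] w 45.7 gf 0.0 j6 0.03
237 267 114 241
(array([ 483.6, -359.5]), array([126.4,  28.6]), 1.223)
t 13.9 pos [ 479.5 -353.4  273.2] yaw_y 2.803 tilt [-0.002  0.001] F [-0.5  0.5  0.2] w 45.7 gf 0.0 j6 0.03
shift [  3.6  -6.2 133.2] turn z 0.003
```

Call:
send_rows(
  series=[
    [[3.9,-6.4,40],[0,0,0.005],46],
    [[0,0,40],[0,0,0],46],
    [[0,0,35],[0,0,0],46],
    [[0,0,15],[0,0,0],46],
    [[0,0,0],[0,0,0],46],
    [[0,0,0],[0,0,0],46],
  ],
)

```text
clock: 14.5
position: [485.0, -359.6, 144.9]
ee_rot: [-0.576, 0.818, -0.0, -0.0]
contact_force: [0.4, -0.5, 0.2]
gripper_width: 45.5
grasp_force: 0.0
```

```bash
python3 -c "
from h import *
togo([483.7,-359,108],2.797)"
```

```text
t 14.5 pos [ 485.  -359.6  144.9] yaw_y 2.798 tilt [ 0.    -0.001] F [ 0.4 -0.5  0.2] w 45.5 gf 0.0 j6 0.03
shift [-0.2  1.4 36.9] turn z 0.001
```

Call:
send_rows(
  series=[
    [[0,1.4,12],[0,0,0],46],
    [[0,0,12],[0,0,0],46],
    [[0,0,8],[0,0,0],46],
    [[0,0,5],[0,0,0],46],
    [[0,0,0],[0,0,0],46],
    [[0,0,0],[0,0,0],46],
  ],
)

```text
clock: 15.1
position: [483.3, -359.3, 107.5]
ee_rot: [-0.575, 0.818, -0.0, -0.0]
contact_force: [1.0, 0.1, 0.2]
gripper_width: 45.8
grasp_force: 0.0
```

Call:
send_rows(
  series=[
    [[0,0,0],[0,0,0],38],
    [[0,0,0],[0,0,0],32],
    [[0,0,0],[0,0,0],25],
    [[0,0,0],[0,0,0],22],
    [[0,0,0],[0,0,0],22],
    [[0,0,0],[0,0,0],22],
  ],
)

```text
clock: 15.7
position: [483.7, -359.4, 108.2]
ee_rot: [-0.575, 0.818, -0.001, 0.0]
contact_force: [0.3, 0.4, 3.7]
gripper_width: 29.2
grasp_force: 59.8
```

Call:
send_rows(
  series=[
    [[0,0,-5],[0,0,0],22],
    [[0,0,-10],[0,0,0],22],
    [[0,0,-20],[0,0,0],22],
    [[0,0,-25],[0,0,0],22],
    [[0,0,-25],[0,0,0],22],
    [[0,0,-25],[0,0,0],22],
    [[0,0,-25],[0,0,0],22],
    [[0,0,-10],[0,0,0],22],
  ],
)

```text
clock: 16.5
position: [483.7, -359.5, 255.2]
ee_rot: [-0.575, 0.818, -0.002, 0.001]
contact_force: [0.8, 0.9, -1.9]
gripper_width: 28.8
grasp_force: 59.5
```

```bash
python3 -c "
from h import *
togo([444.6,277.8,255],-2.899)
shot('wrist','w8');shot('scene','s8')"
```

```text
t 16.5 pos [ 483.7 -359.5  255.2] yaw_y 2.796 tilt [ 0.003 -0.002] F [ 0.8  0.9 -1.9] w 28.8 gf 59.5 j6 0.02
shift [-586.3  252.9   -1.1] turn z -0.588
t 16.5 pos [ 483.7 -359.5  255.2] yaw_y 2.796 tilt [ 0.003 -0.002] F [ 0.8  0.9 -1.9] w 28.8 gf 59.5 j6 0.02
t 16.55 pos [ 483.9 -359.7  255.7] yaw_y 2.796 tilt [ 0.004 -0.002] F [ 0.7 -0.5 -0.4] w 28.7 gf 59.5 j6 0.02
```

View pics/w8.png

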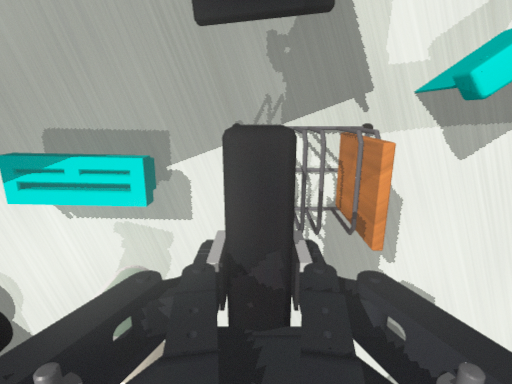

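The handle is held straight, with its front end at v≈126. I'll check the offset along the handle and move over the slot.

```bash
python3 -c "
from h import *
c=np.load('pics/w8.npy',allow_pickle=True).item()
im=cv2.imread('pics/w8.png');print(im[112:140,260].max(1).tolist(),im[132,215:232].max(1).tolist(),im[132,284:302].max(1).tolist())
s,M=tool();P=np.array([483.7,-359.5,255.2])
print(np.round((ray('wrist',[(260,125),(260,128),(223,132),(295,132)],282,c)-P)@M,1))"
```

```text
[135, 131, 133, 132, 147, 153, 158, 162, 162, 161, 161, 160, 130, 72, 53, 53, 55, 57, 57, 58, 57, 59, 58, 59, 58, 58, 57, 57] [162, 161, 162, 164, 163, 160, 160, 160, 147, 100, 64, 65, 66, 65, 65, 62, 63] [58, 57, 58, 60, 57, 54, 54, 55, 57, 53, 64, 117, 135, 129, 126, 108, 83, 85]
t 16.6 pos [ 483.5 -359.3  253.8] yaw_y 2.795 tilt [ 0.003 -0.001] F [-0.2  0.2 -1.7] w 28.9 gf 59.5 j6 0.02
[[ 64.    1.  -26.8]
 [ 62.9   1.  -26.8]
 [ 61.4 -13.2 -26.8]
 [ 61.4  14.3 -26.8]]
```

Call:
send_rows(
  series=[
    [[-42,18,-1],[0,0,0],22],
    [[-42,18,0],[0,0,0],22],
    [[-42,18,0],[0,0,0],22],
    [[-42,18,0],[0,0,0],22],
    [[-42,18,0],[0,0,0],22],
    [[-42,18,0],[0,0,0],22],
    [[-42,18,0],[0,0,0],22],
    [[-42,18,0],[0,0,0],22],
  ],
)

```text
clock: 17.4
position: [460.0, 7.3, 251.7]
ee_rot: [-0.575, 0.818, 0.001, -0.001]
contact_force: [2.0, -0.3, -1.6]
gripper_width: 29.1
grasp_force: 59.6
```

Call:
send_rows(
  series=[
    [[-42,18,0],[0,0,0],22],
    [[-42,18,0],[0,0,0],22],
    [[-42,18,0],[0,0,0],22],
    [[-42,18,0],[0,0,-0.1],22],
    [[-34,18,0],[0,0,-0.14],22],
    [[-30,12,0],[0,0,-0.14],22],
    [[-18,6,0],[0,0,-0.14],22],
    [[0,0,0],[0,0,-0.068],22],
  ],
)

```text
clock: 18.2
position: [424.8, 276.1, 251.1]
ee_rot: [0.789, -0.614, -0.001, 0.002]
contact_force: [0.8, 0.4, -1.9]
gripper_width: 29.6
grasp_force: 59.6
```

Call:
send_rows(
  series=[
    [[0,0,0],[0,0,0],22],
    [[0,0,0],[0,0,0],22],
    [[0,0,0],[0,0,0],22],
  ],
)

```text
clock: 18.5
position: [426.2, 273.8, 252.8]
ee_rot: [0.787, -0.617, -0.0, 0.001]
contact_force: [-0.4, 0.9, -2.2]
gripper_width: 29.2
grasp_force: 59.6
```

```bash
python3 -c "
from h import *
togo([444.6,277.8,255],-2.899)"
```

```text
t 18.5 pos [426.2 273.8 252.8] yaw_y -2.901 tilt [-0.001 -0.001] F [-0.4  0.9 -2.2] w 29.2 gf 59.6 j6 -0.65
shift [  0.5 -18.8  -2.3] turn z -0.002
```

Call:
send_rows(
  series=[
    [[1,-10,0],[0,0,0],22],
    [[0,-9,0],[0,0,0],22],
    [[0,0,6],[0,0,0],22],
    [[0,0,6],[0,0,0],22],
    [[0,0,4],[0,0,0],22],
    [[0,0,0],[0,0,0],22],
    [[0,0,0],[0,0,0],22],
  ],
)

```text
clock: 19.2
position: [444.9, 278.0, 237.4]
ee_rot: [0.787, -0.616, 0.0, 0.0]
contact_force: [-0.1, -0.2, -1.9]
gripper_width: 28.7
grasp_force: 59.7
```

```bash
python3 -c "
from h import *
togo([444.7,277.5,227],-2.899)"
```

```text
t 19.2 pos [444.9 278.  237.4] yaw_y -2.899 tilt [-0. -0.] F [-0.1 -0.2 -1.9] w 28.7 gf 59.7 j6 -0.63
shift [ 0.5  0.3 10.4] turn z -0.0
```

Call:
send_rows(
  series=[
    [[0.4,0,4],[0,0,0],22],
    [[0,0,3],[0,0,0],22],
    [[0,0,2],[0,0,0],22],
    [[0,0,2],[0,0,0],22],
    [[0,0,2],[0,0,0],22],
    [[0,0,2],[0,0,0],22],
    [[0,0,0],[0,0,0],22],
    [[0,0,0],[0,0,0],22],
  ],
)

```text
clock: 20.0
position: [445.2, 277.7, 222.4]
ee_rot: [0.787, -0.617, 0.0, 0.0]
contact_force: [-0.0, -0.3, -2.0]
gripper_width: 29.3
grasp_force: 59.7
```

```bash
python3 -c "
from h import *
togo([444.7,277.5,140],-2.899)"
```

```text
t 20.0 pos [445.2 277.7 222.4] yaw_y -2.9 tilt [ 0. -0.] F [-0.  -0.3 -2. ] w 29.3 gf 59.7 j6 -0.63
shift [ 0.   0.5 82.4] turn z -0.001
```

Call:
send_rows(
  series=[
    [[0,0.3,4],[0,0,0],22],
    [[0,0,4],[0,0,0],22],
    [[0,0,4],[0,0,0],22],
    [[0,0,4],[0,0,0],22],
    [[0,0,0],[0,0,0],22],
  ],
)

```text
clock: 20.5
position: [444.5, 277.3, 205.5]
ee_rot: [0.787, -0.617, -0.0, 0.001]
contact_force: [0.3, -0.4, -1.9]
gripper_width: 28.9
grasp_force: 59.7
```

Call:
send_rows(
  series=[
    [[0,0,7],[0,0,0],22],
    [[0,0,7],[0,0,0],22],
    [[0,0,7],[0,0,0],22],
    [[0,0,7],[0,0,0],22],
    [[0,0,7],[0,0,0],22],
    [[0,0,7],[0,0,0],22],
    [[0,0,7],[0,0,0],22],
    [[0,0,0],[0,0,0],22],
  ],
)

```text
clock: 21.3
position: [444.3, 277.1, 156.1]
ee_rot: [0.787, -0.617, -0.0, 0.001]
contact_force: [-0.6, -1.1, -3.0]
gripper_width: 28.7
grasp_force: 59.7
```

Call:
send_rows(
  series=[
    [[0,0,5],[0,0,0],22],
    [[0,0,5],[0,0,0],22],
    [[0,0,3],[0,0,0],22],
    [[0,0,2],[0,0,0],22],
    [[0,0,1],[0,0,0],22],
    [[0,0,1],[0,0,0],22],
    [[0,0,0],[0,0,0],22],
    [[0,0,0],[0,0,0],22],
  ],
)

```text
clock: 22.1
position: [444.9, 277.7, 140.5]
ee_rot: [0.787, -0.617, 0.0, -0.0]
contact_force: [0.1, 0.1, -2.6]
gripper_width: 29.1
grasp_force: 59.7
```

Call:
send_rows(
  series=[
    [[0,0,1],[0,0,0],22],
    [[0,0,1],[0,0,0],22],
    [[0,0,0.7],[0,0,0],22],
    [[0,0,0.7],[0,0,0],22],
    [[0,0,0],[0,0,0],22],
    [[0,0,0],[0,0,0],22],
  ],
)

```text
clock: 22.7
position: [444.8, 277.6, 137.2]
ee_rot: [0.787, -0.617, 0.0, -0.0]
contact_force: [-0.5, -0.1, 0.9]
gripper_width: 29.0
grasp_force: 60.0
```

Call:
send_rows(
  series=[
    [[0,0,0.5],[0,0,0],22],
    [[0,0,0],[0,0,0],22],
    [[0,0,0],[0,0,0],32],
    [[0,0,0],[0,0,0],38],
    [[0,0,0],[0,0,0],46],
    [[0,0,0],[0,0,0],50],
    [[0,0,0],[0,0,0],50],
    [[0,0,0],[0,0,0],50],
  ],
)

```text
clock: 23.5
position: [444.9, 277.6, 136.4]
ee_rot: [0.787, -0.617, -0.0, -0.0]
contact_force: [0.4, -0.7, 0.2]
gripper_width: 50.0
grasp_force: 0.0
```

Call:
send_rows(
  series=[
    [[0,0,-5],[0,0,0],50],
    [[0,0,-15],[0,0,0],50],
    [[0,0,-30],[0,0,0],50],
    [[0,0,-40],[0,0,0],50],
    [[0,0,-40],[0,0,0],50],
    [[0,0,-20],[0,0,0],50],
    [[0,0,0],[0,0,0],50],
    [[0,0,0],[0,0,0],50],
  ],
)

```text
clock: 24.3
position: [444.5, 277.5, 286.6]
ee_rot: [0.787, -0.617, -0.0, -0.0]
contact_force: [0.2, -0.0, -0.9]
gripper_width: 50.1
grasp_force: 0.0
```

```bash
python3 -c "
from h import *
a,_=shot('wrist','w9');b,_=shot('scene','s9')
cv2.imwrite('pics/f.png',np.hstack([cv2.resize(a[60:300,150:370],None,fx=1.6,fy=1.6),cv2.resize(b[100:220,230:430],None,fx=2,fy=3.2)]))"
```

```text
t 24.3 pos [444.5 277.5 286.6] yaw_y -2.9 tilt [-0.     0.001] F [ 0.2 -0.  -0.9] w 50.1 gf 0.0 j6 -0.63
t 24.35 pos [444.2 277.2 285.6] yaw_y -2.9 tilt [-0.002 -0.001] F [-0.7 -0.2 -0.6] w 50.0 gf 0.0 j6 -0.63
```

View pics/f.png

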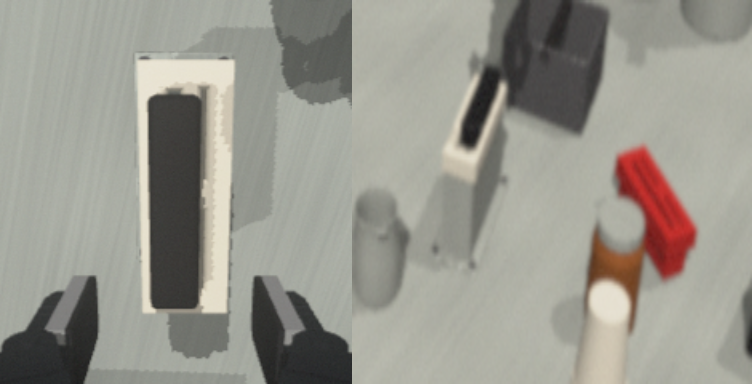

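The insert is seated on the rim and the handle lies flat on it. I'll check the offset along the slot with numbers before handing in.

```bash
python3 -c "
from h import *
c=np.load('pics/w9.npy',allow_pickle=True).item();s,M=tool()
f=lambda p,z:np.round((ray('wrist',p,z,c)-s['position'])@M,1)[:,:2].tolist()
print('handle',f([(258,119),(258,253)],164),f([(242.5,180),(275.5,180)],164));print('flange',f([(258,96.5),(258,255.7)],134),f([(236,180),(294.5,180)],134))"
```

```text
t 24.4 pos [444.2 277.1 285.1] yaw_y -2.9 tilt [-0.002 -0.002] F [ 0.7  1.1 -0.7] w 50.0 gf 0.0 j6 -0.63
handle [[62.3, -0.7], [-65.7, -0.9]] [[8.0, -15.1], [8.0, 15.3]]
flange [[82.4, -0.9], [-84.2, -1.1]] [[1.2, -23.5], [1.2, 36.4]]
```

```bash
python3 -c "
from bench import job_done
print(job_done())"
```

```text
the job is handed in; nothing more can be done
None
```

The insert is seated on the housing rim and the scraper is in its long slot with the handle on the block; final camera check: scraper about 1 mm off the slot centre, arm clear, handed in at about 24 s, no verdict returned.

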